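Gauge a steel ball into the sample tray and hold the tray over the light plate

TASK

One of the two steel balls passes through the bored gauge: drop that ball through the gauge into the pocket of the tray standing under it; the ball that is too big must be on a seat of the ball holder at the end. Then take the tray by its upright grip, draw it straight out from under the gauge, lift it and carry it, never tipping it so that the ball could roll out, and finish while still holding it level and still, with the ball in its pocket over the middle of the light plate, about 12 cm above it. Leave the specimen cup, the reagent bottle and the dropper vial where they stand.

Things in the scene. Friction and masses are not known exactly. Their poses are not given: they have to be found in the camera images.
- gauge: Bare aluminium ball gauge, fixed to the bench: a bored plate 56 x 84 mm (x, y) from 36 to 62 mm height, on two legs 8 mm thick at its y sides, with foot flanges 5 mm high out to y = +-59 mm. Passage between the legs: 68 mm wide, 36 mm high, open to -x and +x. Origin on the bench under the bore, z up; the tray is drawn out along its -x.
- gauge_mouth (a point): Centre of the bore at the plate's top face, 62 mm above the bench. The bore is vertical, 26 mm diameter, right through the plate; a small ball let go over the mouth rolls in.
- tray: Grey plastic tray, loose, 0.22 kg, base 176 x 56 x 6 mm (x, y, z); black upright grip in its middle, 36 mm along x, 14 mm thick along y, top 84 mm above the underside, on a 44 x 24 mm foot 14 mm high. Round pockets at x = +65 and -65 mm. Starts on the bench, +x pocket under the gauge's bore within 5 mm, grip outside, its middle about 37 mm from the gauge plate. Origin: centre of underside, z up.
- tray_pocket (a point): Floor centre of the tray's +x pocket, where the ball drops: x = 65 mm, 6 mm above the underside; rim 5 mm high, 32 mm inside, 38 mm outside diameter. The ball in it tops out 30 mm above the tray's underside, so do not raise the tray over 5 mm until it has been drawn out 60 mm or more.
- holder: Black ball holder, fixed to the bench: foot 120 x 50 x 8 mm (x, y, z) with two ring seats 20 mm outside and 14 mm inside diameter, 70 mm apart along its x, rims 24 mm above the bench. Origin: centre of the underside, z up. Pinch a ball with the fingers closing along holder y.
- seat_a (a point): Centre of the ring seat at holder x = -35 mm, at rim height.
- seat_b (a point): Centre of the ring seat at holder x = +35 mm, at rim height.
- small_ball_center (a point): Centre of the smaller plain steel ball, 24 mm diameter, 56 g, which passes the gauge. It starts on one of the two seats (either), its centre 34 mm above the bench.
- big_ball_center (a point): Centre of the bigger plain steel ball, 30 mm diameter, 110 g, which does not pass the gauge. It starts on the other seat, its centre 37 mm above the bench.
- light_plate: Inspection light plate, fixed to the bench: grey frame 130 x 110 mm (x, y), 12 mm high, with a white panel 108 x 88 mm. Origin: centre of the underside.
- plate_middle (a point): Middle of the white panel's top face, 14 mm above the bench.
- specimen_cup: Specimen cup with wide screw lid, 65 mm diameter, 65 mm high, loose bystander. Origin: centre of the underside.
- reagent_bottle: Small reagent bottle with ribbed screw cap, 34 mm diameter, 61 mm high, loose bystander. Origin: centre of the underside.
- dropper_vial: Dropper vial, 22 mm diameter, 58 mm high, loose bystander. Origin: centre of the underside.

How it is judged:
On the way, in this order (a step that is already met when the one before it is completed fails the run):
1. the small ball has dropped through the gauge into the tray's pocket under it (horizontal distance between small_ball_center and tray_pocket below 0.011 m and z of small_ball_center in the frame of tray between 0.014 and 0.022 m and horizontal distance between small_ball_center and gauge_mouth below 0.018 m), for 0.2 s.
2. the tray is lifted clear beside the gauge with the ball in its pocket (horizontal distance between small_ball_center and tray_pocket below 0.011 m and z of small_ball_center in the frame of tray between 0.014 and 0.022 m and height (world z) of tray above 0.03 m and horizontal distance between tray_pocket and gauge_mouth above 0.05 m and contact force between the fingers and tray above 1 N), for 0.2 s.
At the end, for the whole second after the job is handed in: The fingers hold the tray, level within 0.1 rad and still (under 0.03 m/s), its underside 70 to 180 mm above the light plate's face, the loaded pocket's centre within 35 mm sideways of the plate's middle, the small ball lying in that pocket; the big ball rests on one of the holder's seats (horizontal distance between small_ball_center and tray_pocket below 0.011 m and z of small_ball_center in the frame of tray between 0.014 and 0.022 m and horizontal distance between tray_pocket and plate_middle below 0.035 m and height (world z) of tray between 0.084 and 0.194 m and angle between tray's own z axis and vertical below 0.1 rad and linear speed of tray below 0.03 m/s and contact force between the fingers and tray above 1 N and ((horizontal distance between big_ball_center and seat_a below 0.005 m and height (world z) of big_ball_center between 0.034 and 0.041 m) or (horizontal distance between big_ball_center and seat_b below 0.005 m and height (world z) of big_ball_center between 0.034 and 0.041 m))); the arm keeps its last pose, push and grip.
It fails at once if the tray is tipped by more than 0.35 rad (angle between tray's own z axis and vertical above 0.35 rad).
It fails at once if the specimen cup is moved by more than 25 mm (distance of specimen_cup from where it was at the start of the episode above 0.025 m).
It fails at once if the reagent bottle is moved by more than 25 mm (distance of reagent_bottle from where it was at the start of the episode above 0.025 m).
It fails at once if the dropper vial is moved by more than 25 mm (distance of dropper_vial from where it was at the start of the episode above 0.025 m).
It also fails if it takes over 58 s, if anything falls off the work surface, if the arm or the gripper's body presses on something with over 40 N, if the wrist force passes 120 N, or if a joint passes its speed limit or range.

ROBOT

A 7-joint arm with a two-finger parallel gripper is mounted at the origin on a cart in front of the work surface, level with it; the furniture and walls round the work are solid. World frame = base frame: x ahead of the robot, y to its left, z up, the work surface at z = 0. Lengths are in m, angles in rad, forces in N, time in s.
With the tool pointing down it reaches from about 0.425 to 0.875 m from the base axis. Payload 4.7 kg.
Tool frame: the origin (TCP) lies midway between the tips of the shut fingers; the grasp point (between the pads) lies 19 mm behind it (grip_point_offset is the distance from the TCP to the grasp point, in m); z points along the fingers, y is the line along which they close (so a half turn about z gives the same grasp; the last joint's range is limited). The gripper opens to 87 mm and grips with 3 to 60 N. Pads are 19 mm wide; open, the fingers measure 117 mm over their backs; the gripper's body (75 mm by 190 mm) begins 51 mm behind the grasp point.
Start: joints at [-1.207, 0.321, -0.07, 1.45, 0.023, 1.371, -0.057], TCP at [0.223, 0.611, 0.223] pointing down, gripper open.
Joint ranges: [-2.86, 2.86], [-0.3, 2.09], [-1.38, 1.24], [0.06, 2.45], [-1.56, 4.7], [0.09, 2.05], [-2.69, 2.69]. Speed limits (rad/s): [2.57, 2.57, 3.14, 3.14, 3.14, 3.14, 3.14].

INTERFACE

Orientations are given as [roll, pitch, yaw] about the fixed x, y, z axes, in that order (R = Rz(yaw) Ry(pitch) Rx(roll)).
In Python, from bench import * gives the robot as it stands.
- The arm moves only by the tool servo_tool, never from a script. Its argument "moves" is a list of rows, each an object with "xyz": the shift along the tool's x, y, z in mm, a list of three; "roll": the turn about the tool's z in degrees; "jaw": the closure in counts, from 0 (fully open) to 255 (shut). A call has 1 to 20 rows; each row is the pose to reach, as a shift and turn from the pose commanded when the call began, along the tool's axes at that moment; what a row does not reach only later rows make up. A row lasts 1/8 s, in which the tool goes at most 62.5 mm and 10.7 degrees, less where a joint would pass 70% of its speed; a pose out of reach is approached as far as the arm can. A call with a gripper value outside its range is refused whole. The fingers move at their own pace and stop on an object; "squeeze" is the grip in N (left out, the last holds). Time passes only in rows, so rows that repeat a pose let the fingers close. It gives the time, the measured TCP pose, the force, the opening and the grip force at its end, in the units of the state.
- state(): the state, without advancing time (a new reading comes with each control period).
- grab_frame(name): name is "scene" or "top"; returns (picture, depth): 400x640x3 uint8, red, green, blue; 400x640 float32, m along the optical axis (not along the pixel's ray), 0 where there is no reading.
- camera_model(name): a dict with "camera_matrix" (3x3 intrinsics, pixels), "R" (3x3) and "t" (3): a world point X has camera coordinates R X + t. Camera axes: x right, y down, z forward; pixel columns grow to the right and rows downward; lengths in m; the calibration is good to about 2 mm. A picture is of the moment at which its call begins. camera_model takes no time and is no camera call.
- sign_off(): hands the job in; it is judged then, once.
Trained networks look in the newest picture that a camera, given by its name, has taken for a name from the list of things; names that differ only in an ending like _2 or _b are one class to them, and where a whole thing is asked for, a point or a joint stands for the part that bears it (a point fixed in the world has none). Each returns a list of dicts, best first, with "score" (0 to 1); they miss things now and then, are a little off and sometimes report something else, mostly with a low value. They report only what shows in the picture. A call takes as long as a camera call.
- boxes_of(thing, camera): "point" ([column, row] in pixels, amid what is visible of it).
- silhouettes(thing, camera): "mask" (400x640 bool, what is visible of it) and "point" ([column, row] in pixels, amid what is visible of it).
- pinpoint(thing, camera): "point" ([column, row] in pixels: a listed point, or the origin of a listed thing).
The state is a dict: "clock": time; "qpos": joint angles; "qd": joint speeds; "joint_efforts": joint torques, N m; "ee_pos": TCP position; "ee_rot": TCP orientation; "contact_force": force on the tool from outside, world axes, zero at the start; "wrist_torque": the same for the moment, N m; "opening": finger opening in m; "gripper_force": force on a finger pad.
Only numpy, scipy, OpenCV 4.12 (cv2) and the standard library are available. Lean on these libraries where they do the work, as an engineer would, in place of code of your own. Each camera call takes 0.05 s, during which the arm holds its last target. There are 200 camera calls.

## Working session

There is one attempt and no reset: what is moved stays moved. The work goes in short steps, Python scripts to look and compute and a tool call to move; the robot and the scene stay as the last step left them, time stands still between calls to the robot, and variables do not carry over. Pictures are saved under pics/ and viewed, at most 10 in all, crops included, and the job is handed in when it is done.

Besides the shell and the picture viewer there is one more tool, called as name(argument=value, ...), one argument or row to a line, values as JSON. servo_tool: Moves the arm, as the interface text tells. Its arguments: {"type":"object","properties":{"moves":{"type":"array","items":{"type":"object","properties":{"xyz":{"type":"array","items":{"type":"number"}},"roll":{"type":"number"},"jaw":{"type":"number"}}}},"squeeze":{"type":"number"}},"required":["moves"]}

```bash
mkdir -p pics; ls; cat > h.py <<'E'
from bench import *
import numpy as np, cv2
def ray(cam,p):
    c=camera_model(cam);K=np.array(c["camera_matrix"]);R=np.array(c["R"]);t=np.array(c["t"])
    d=R.T@np.linalg.inv(K)@np.array([p[0],p[1],1.]);return -R.T@t,d
def atz(cam,p,z):
    o,d=ray(cam,p);return o+d*(z-o[2])/d[2]
def proj(cam,X):
    c=camera_model(cam);q=np.array(c["camera_matrix"])@(np.array(c["R"])@np.array(X)+np.array(c["t"]));return q[:2]/q[2]
E
python3 - <<'E'
from h import *
for n in("top","scene"):
    p,d=grab_frame(n);cv2.imwrite(f"pics/{n}0.png",p[:,:,::-1])
Z=dict(gauge_mouth=.062,tray=0,tray_pocket=.006,holder=0,seat_a=.024,seat_b=.024,small_ball_center=.034,big_ball_center=.037,light_plate=0,plate_middle=.014,specimen_cup=0,reagent_bottle=0,dropper_vial=0,gauge=0)
for k,z in Z.items():
    for n in("top","scene"):
        for r in pinpoint(k,n)[:2]:
            print(k,n,np.round(r["point"]),round(r["score"],2),np.round(atz(n,r["point"],z),4)[:2])
s=state();print(s["clock"],s["ee_pos"],s["ee_rot"],s["opening"])
E
```

```text
pics
gauge_mouth top [280. 192.] 0.68 [0.5226 0.1335]
gauge_mouth scene [303. 189.] 0.69 [0.533  0.1312]
gauge_mouth scene [313. 214.] 0.49 [0.4775 0.0096]
tray top [306. 194.] 0.86 [0.5254 0.0719]
tray_pocket top [284. 194.] 0.94 [0.5261 0.1288]
tray_pocket scene [297. 205.] 0.95 [0.5179 0.1408]
holder top [216. 224.] 0.91 [0.4548 0.3076]
holder scene [252. 185.] 0.6 [0.4751 0.3402]
seat_a top [215. 238.] 0.9 [0.418  0.3038]
seat_a top [208. 211.] 0.81 [0.4861 0.3212]
seat_a scene [241. 190.] 0.85 [0.4146 0.3052]
seat_a scene [256. 178.] 0.84 [0.4885 0.3369]
seat_b top [215. 238.] 0.9 [0.418  0.3038]
seat_b top [208. 211.] 0.81 [0.4861 0.3212]
seat_b scene [241. 190.] 0.85 [0.4146 0.3052]
seat_b scene [256. 178.] 0.84 [0.4885 0.3369]
small_ball_center top [214. 235.] 0.64 [0.4236 0.3023]
small_ball_center top [281. 195.] 0.61 [0.5211 0.1342]
small_ball_center scene [242. 184.] 0.48 [0.4251 0.3155]
big_ball_center top [207. 214.] 0.62 [0.4769 0.3214]
big_ball_center scene [256. 176.] 0.41 [0.487  0.3324]
light_plate top [455. 202.] 0.56 [ 0.4946 -0.3181]
light_plate scene [403. 295.] 0.55 [ 0.4902 -0.3165]
plate_middle top [457. 200.] 0.63 [ 0.4977 -0.3197]
plate_middle scene [408. 294.] 0.68 [ 0.49 -0.33]
specimen_cup top [283. 143.] 0.75 [0.6695 0.1313]
specimen_cup scene [334. 191.] 0.75 [0.6667 0.1375]
reagent_bottle top [239. 136.] 0.52 [0.6919 0.2515]
reagent_bottle scene [316. 173.] 0.46 [0.6937 0.267 ]
dropper_vial top [213. 236.] 0.69 [0.4223 0.3144]
dropper_vial top [271. 258.] 0.61 [0.3642 0.1649]
dropper_vial scene [249. 222.] 0.55 [0.3572 0.1653]
gauge top [283. 196.] 0.92 [0.5232 0.1322]
gauge top [459. 198.] 0.19 [ 0.504  -0.3305]
gauge scene [298. 206.] 0.63 [0.5192 0.1404]
1.5 [0.2227823  0.61068682 0.22261186] [3.14144651e+00 3.06011270e-05 2.79184376e+00] 0.08681662310322345
```

```bash
python3 - <<'E'
import cv2
a=cv2.imread("pics/top0.png")[100:300,170:370];b=cv2.imread("pics/scene0.png")[140:290,210:360]
cv2.imwrite("pics/a.png",cv2.resize(a,(600,600),interpolation=cv2.INTER_CUBIC))
E
```

```text
(no output)
```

View pics/a.png

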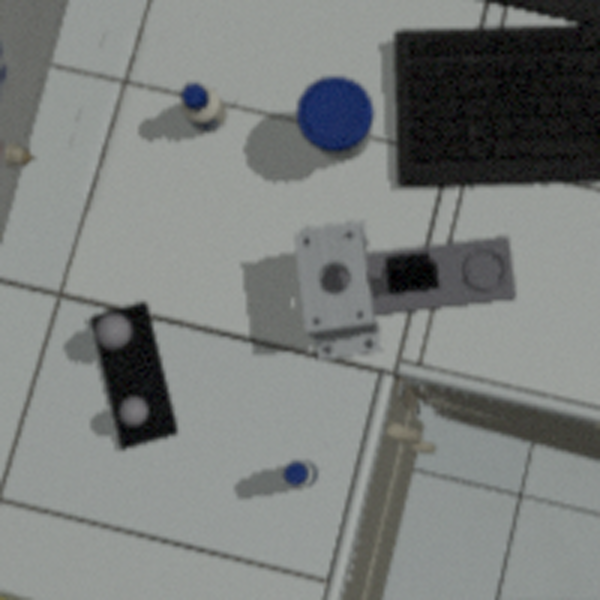

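View pics/scene0.png

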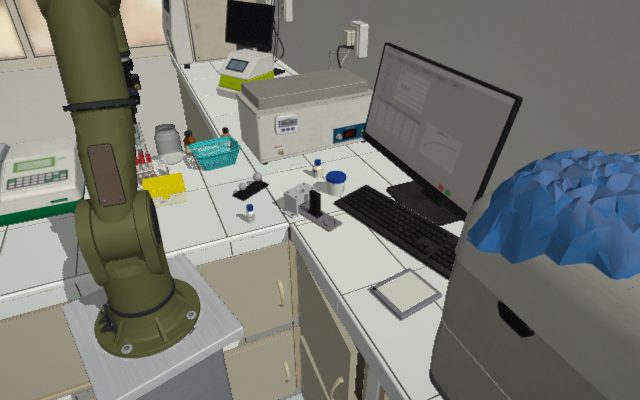

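```bash
python3 - <<'E'
from h import *
from scipy import ndimage as nd
p,d=grab_frame("top")
def cen(k,z):
    for r in silhouettes(k,"top")[:2]:
        m=r["mask"];rr=np.argwhere(m)[:,::-1];c=rr.mean(0)
        if len(rr)<5: continue
        (cx,cy),(w,h),a=cv2.minAreaRect(rr.astype(np.float32))
        q=cv2.boxPoints(((cx,cy),(w,h),a))
        P=np.array([atz("top",x,z)[:2] for x in q]);e=P-np.roll(P,1,0);L=np.linalg.norm(e,axis=1);i=L.argmax()
        print(k,round(r["score"],2),len(rr),c.round(1),"cen",atz("top",c,z)[:2].round(4),"boxc",atz("top",(cx,cy),z)[:2].round(4),"L",L.round(3)[:2],"ang",np.degrees(np.arctan2(e[i][1],e[i][0])).round(1))
for k,z in dict(small_ball_center=.034,big_ball_center=.037,holder=.008,tray=.006,gauge=.062,light_plate=.012).items(): cen(k,z)
# darkness centroids
g=cv2.cvtColor(p,cv2.COLOR_RGB2GRAY).astype(float)
def sub(x0,x1,y0,y1,f,z,n):
    s=g[y0:y1,x0:x1];m=f(s);l,k=nd.label(m)
    j=1+np.argmax(nd.sum(m,l,range(1,k+1)));c=nd.center_of_mass(m,l,j)
    c=(c[1]+x0,c[0]+y0);print(n,np.round(c,2),(l==j).sum(),atz("top",c,z)[:2].round(4))
sub(275,289,186,200,lambda s:s<100,.062,"bore")
sub(298,318,180,200,lambda s:s<45,.084,"griptop")
sub(200,218,200,220,lambda s:s>85,.037,"big")
sub(208,222,228,246,lambda s:s>85,.034,"small")
pr=atz("top",(331.3,190),.011);print("pocket-",pr[:2])
print(g[186:200,275:289].astype(int)[::2,::2])
print("clock",state()["clock"])
cv2.imwrite("pics/t1.png",p[:,:,::-1])
# heights
c=camera_model("top");K=np.array(c["camera_matrix"]);R=np.array(c["R"]);t=np.array(c["t"])
v,u=np.mgrid[0:400,0:640];X=(np.stack([u,v,np.ones_like(u)],-1)@np.linalg.inv(K).T)*d[...,None];W=(X-t)@R
m=(d>0)
for y in np.arange(-.7,.5,.06):
    row=[]
    for x in np.arange(.2,1.0,.06):
        s=m&(abs(W[...,0]-x)<.03)&(abs(W[...,1]-y)<.03);row.append(int(1000*np.max(W[s][:,2])) if s.any() else -9999)
    print(round(y,2),row)
E
```

```text
small_ball_center 0.47 78 [213.6 236.2] cen [0.4207 0.3038] boxc [0.4199 0.304 ] L [0.022 0.023] ang -91.7
big_ball_center 0.67 106 [207.1 209.5] cen [0.4883 0.3209] boxc [0.4883 0.3212] L [0.028 0.026] ang -135.4
holder 0.77 643 [215.7 225.5] cen [0.45   0.3066] boxc [0.4542 0.3114] L [0.119 0.051] ang -165.9
holder 0.61 1011 [314.9 190.9] cen [0.5329 0.0474] boxc [0.5308 0.0637] L [0.056 0.167] ang -85.3
tray 0.69 1060 [314.6 191.2] cen [0.5325 0.0481] boxc [0.531  0.0638] L [0.056 0.168] ang -85.3
gauge 0.66 968 [281.9 196.1] cen [0.5128 0.1279] boxc [0.5127 0.1284] L [0.112 0.061] ang -172.6
light_plate 0.95 2143 [456.5 200.5] cen [ 0.4955 -0.3185] boxc [ 0.4967 -0.3187] L [0.131 0.112] ang -4.6
bore [281.25 192.32] 84 [0.5222 0.1294]
griptop [306.56 190.87] 190 [0.5199 0.0653]
big [207.92 209.59] 74 [0.488  0.3188]
small [214.53 236.57] 51 [0.4197 0.3014]
pocket- [0.53334302 0.00436285]
[[129 131 127 120 127 129 132]
 [132 118  85  72  78 118 130]
 [126  93  55  53  75  81 129]
 [129  77  55  56  65  85 123]
 [130  79  59  58  61  89 125]
 [131 102  67  58  69 110 130]
 [129 131
[... 776 characters left out ...]
 22, 28, 354, 419, -9999, -9999, -9999]
-0.1 [-841, -918, -919, 2, 6, 5, 6, 23, 26, 268, 403, -9999, -9999, -9999]
-0.04 [-828, -917, -916, 0, 4, 12, 11, 24, 27, 184, 385, -9999, -9999, -9999]
0.02 [-830, -916, -918, -917, 5, 72, 16, 21, 27, 31, 370, 364, -9999, -9999]
0.08 [-843, -915, -918, 2, 6, 86, 87, 64, 67, 30, 308, 355, -9999, -9999]
0.14 [4, 5, 4, 60, 8, 66, 66, 68, 68, 4, 216, 337, -9999, -9999]
0.2 [7, 4, 5, 60, 4, 4, 4, 6, 5, 4, 140, 322, 4, 3]
0.26 [4, 6, 4, 12, 12, 5, 5, 5, 63, 3, 5, 5, 4, 4]
0.32 [5, 4, 6, 33, 48, 52, 4, 4, 5, 5, 4, 204, 211, 209]
0.38 [65, 65, 4, 5, 5, 5, 5, 209, 212, 250, 251, 251, 252, 217]
0.44 [67, 67, 4, 4, 5, 6, 246, 252, 251, 253, 253, 253, 252, -9999]
```

View pics/t1.png

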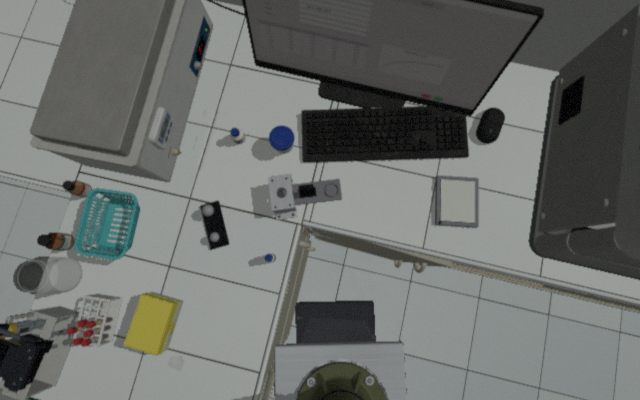

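The full top view shows the gauge at (282,192), the tray grip at (307,191), the holder balls at (208,210) big and (214,237) small, and the light plate at (457,200). The machine stands to the right of the plate and the monitor lies above it. Next I move over the small ball.

servo_tool(
  moves=[
    {"xyz":[-48,-37,0],"roll":-6,"jaw":60},
    {"xyz":[-97,-74,0],"roll":-12,"jaw":60},
    {"xyz":[-145,-111,20],"roll":-18,"jaw":60},
    {"xyz":[-194,-148,50],"roll":-24,"jaw":60},
    {"xyz":[-243,-185,80],"roll":-30,"jaw":60},
    {"xyz":[-291,-222,110],"roll":-34,"jaw":60},
    {"xyz":[-291,-222,123],"roll":-34,"jaw":60},
    {"xyz":[-291,-222,123],"roll":-34,"jaw":60},
    {"xyz":[-291,-222,123],"roll":-34,"jaw":60},
  ],
)

```text
clock: 2.98
ee_pos: [0.4198, 0.3041, 0.1006]
ee_rot: [3.14, 0.001, -2.896]
contact_force: [-0.5, 1.0, -0.1]
opening: 0.0664
gripper_force: 0.0
```

```bash
cat >> h.py <<'E'
def go(x,y,z,yaw=None):
    s=state();p=np.array(s["ee_pos"]);w=s["ee_rot"][2];d=np.array([x,y,z])-p
    c,n=np.cos(w),np.sin(w)
    r=0 if yaw is None else -((np.degrees(w)-yaw)*-1+180)%360
    r=0 if yaw is None else -((yaw-np.degrees(w)+180)%360-180)
    print("t",round(s["clock"],2),"pos",p.round(4),"yaw",np.degrees(w).round(1),"q7",round(s["qpos"][6],2),"open",round(s["opening"],4),"F",np.round(s["contact_force"],1),s["gripper_force"])
    print("-> xyz mm",(1000*np.array([d[0]*c+d[1]*n,d[0]*n-d[1]*c,-d[2]])).round(1),"roll",round(r,1))
E
sed -i '/%360$/{/\*-1/d}' h.py
python3 - <<'E'
from h import *
go(.4203,.3028,.021,194.1)
p,d=grab_frame("top");cv2.imwrite("pics/t2.png",cv2.resize(p[150:270,160:300,::-1],(700,600),interpolation=cv2.INTER_CUBIC))
E
```

```text
t 2.98 pos [0.4198 0.3041 0.1006] yaw -165.9 q7 1.15 open 0.0664 F [-0.5  1.  -0.1] 0.0
-> xyz mm [-0.1 -1.4 79.6] roll -0.0
```

servo_tool(
  moves=[
    {"xyz":[0,-1,30],"jaw":60},
    {"xyz":[0,-1,60],"jaw":60},
    {"xyz":[0,-1,79.5],"jaw":60},
    {"xyz":[0,-1,79.5],"jaw":60},
    {"xyz":[0,-1,79.5],"jaw":255},
    {"xyz":[0,-1,79.5],"jaw":255},
    {"xyz":[0,-1,79.5],"jaw":255},
    {"xyz":[0,-1,79.5],"jaw":255},
    {"xyz":[0,-1,79.5],"jaw":255},
    {"xyz":[0,-1,79.5],"jaw":255},
  ],
  squeeze=12,
)

```text
schema error: expected keys xyz, roll, jaw
```

```bash
python3 - <<'E'
from h import *
go(.5223,.1305,.12,184.7)
E
```

```text
t 3.02 pos [0.4199 0.3045 0.1008] yaw -165.9 q7 1.15 open 0.0665 F [ 0.4  0.4 -0.3] 0.0
-> xyz mm [ -57.  -193.7  -19.2] roll 9.4
```

servo_tool(
  moves=[
    {"xyz":[0,-1,30],"roll":0,"jaw":60},
    {"xyz":[0,-1,60],"roll":0,"jaw":60},
    {"xyz":[0,-1,79.5],"roll":0,"jaw":60},
    {"xyz":[0,-1,79.5],"roll":0,"jaw":60},
    {"xyz":[0,-1,79.5],"roll":0,"jaw":255},
    {"xyz":[0,-1,79.5],"roll":0,"jaw":255},
    {"xyz":[0,-1,79.5],"roll":0,"jaw":255},
    {"xyz":[0,-1,79.5],"roll":0,"jaw":255},
    {"xyz":[0,-1,79.5],"roll":0,"jaw":255},
    {"xyz":[0,-1,79.5],"roll":0,"jaw":255},
  ],
  squeeze=12,
)

```text
clock: 4.28
ee_pos: [0.4204, 0.3033, 0.0208]
ee_rot: [3.139, 0.002, -2.897]
contact_force: [-1.8, 3.7, 3.1]
opening: 0.0227
gripper_force: 12.0
```

```bash
python3 - <<'E'
from h import *
go(.5223,.1305,.12,94.7)
E
```

```text
t 4.28 pos [0.4204 0.3033 0.0208] yaw -166.0 q7 1.17 open 0.0227 F [-1.8  3.7  3.1] 12.000219225883484
-> xyz mm [ -57.1 -192.3  -99.2] roll 99.3
```

servo_tool(
  moves=[
    {"xyz":[0,0,-20],"roll":0,"jaw":255},
    {"xyz":[0,0,-60],"roll":0,"jaw":255},
    {"xyz":[0,0,-100],"roll":10,"jaw":255},
    {"xyz":[-7,-24,-100],"roll":20,"jaw":255},
    {"xyz":[-14,-48,-100],"roll":30,"jaw":255},
    {"xyz":[-21,-72,-100],"roll":40,"jaw":255},
    {"xyz":[-28,-96,-100],"roll":50,"jaw":255},
    {"xyz":[-36,-120,-100],"roll":60,"jaw":255},
    {"xyz":[-43,-144,-100],"roll":70,"jaw":255},
    {"xyz":[-50,-168,-100],"roll":80,"jaw":255},
    {"xyz":[-57,-192,-100],"roll":90,"jaw":255},
    {"xyz":[-57,-192,-100],"roll":99.3,"jaw":255},
    {"xyz":[-57,-192,-100],"roll":99.3,"jaw":255},
    {"xyz":[-57,-192,-100],"roll":99.3,"jaw":255},
  ],
)

```text
clock: 6.02
ee_pos: [0.5216, 0.1289, 0.1198]
ee_rot: [-3.141, 0.0, 1.655]
contact_force: [0.2, 0.0, -0.3]
opening: 0.0232
gripper_force: 12.0
```

```bash
python3 - <<'E'
from h import *
go(.5223,.1305,.066,94.7)
p,d=grab_frame("scene");cv2.imwrite("pics/s2.png",cv2.resize(p[120:240,230:390,::-1],(800,600),interpolation=cv2.INTER_CUBIC))
for k in("small_ball_center","gauge_mouth"):
    for r in pinpoint(k,"scene")[:2]: print(k,np.round(r["point"],1),r["score"])
e=state()["ee_pos"];print(proj("scene",e),proj("scene",e+[0,0,.013]),proj("scene",[.5223,.1305,.062]))
E
```

```text
t 6.03 pos [0.5216 0.1289 0.1198] yaw 94.8 q7 -0.15 open 0.0232 F [ 0.2  0.  -0.3] 12.00006678700447
-> xyz mm [ 1.6  0.9 53.8] roll 0.1
small_ball_center [297.3 167.8] 0.44
gauge_mouth [301.8 188.2] 0.77
[299.63503191 174.21527946] [299.51100957 170.37005036] [300.03382931 190.57697026]
```

View pics/s2.png

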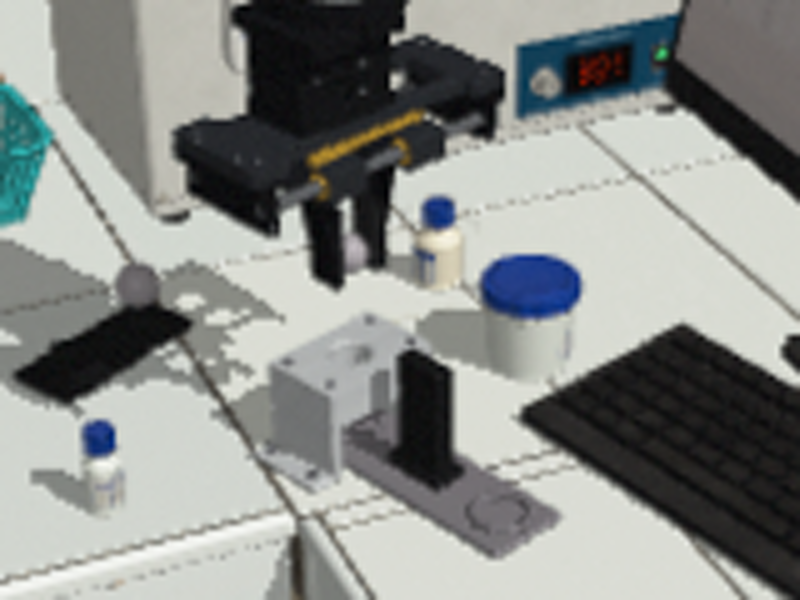

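The scene crop shows the ball held mid-pads at about (355,252), with the bore below it at (350,350); the big ball is still on the holder. Next I lower and release.

servo_tool(
  moves=[
    {"xyz":[0.5,0.5,30],"roll":0,"jaw":255},
    {"xyz":[0.5,0.5,48],"roll":0,"jaw":255},
    {"xyz":[0.5,0.5,53],"roll":0,"jaw":255},
    {"xyz":[0.5,0.5,53],"roll":0,"jaw":255},
    {"xyz":[0.5,0.5,53],"roll":0,"jaw":255},
    {"xyz":[0.5,0.5,53],"roll":0,"jaw":150},
    {"xyz":[0.5,0.5,53],"roll":0,"jaw":120},
    {"xyz":[0.5,0.5,53],"roll":0,"jaw":100},
    {"xyz":[0.5,0.5,53],"roll":0,"jaw":90},
    {"xyz":[0.5,0.5,0],"roll":0,"jaw":90},
    {"xyz":[0.5,0.5,0],"roll":0,"jaw":90},
  ],
)

```text
clock: 7.55
ee_pos: [0.5255, 0.1301, 0.1241]
ee_rot: [3.134, -0.002, 1.652]
contact_force: [-0.2, 0.3, 0.7]
opening: 0.0563
gripper_force: 0.0
```

```bash
python3 - <<'E'
from h import *
go(.527,.067,.12,94.7)
p,d=grab_frame("scene");cv2.imwrite("pics/s3.png",cv2.resize(p[150:260,250:390,::-1],(763,600),interpolation=cv2.INTER_CUBIC))
for r in pinpoint("small_ball_center","scene")[:3]: print(np.round(r["point"],1),r["score"])
print(proj("scene",[.5222,.1294,.018]))
E
```

```text
t 7.55 pos [0.5255 0.1301 0.1241] yaw 94.6 q7 -0.15 open 0.0563 F [-0.2  0.3  0.7] 0.0
-> xyz mm [-63.   -3.6   4.1] roll -0.1
[300.61288811 202.79402531]
```

View pics/s3.png

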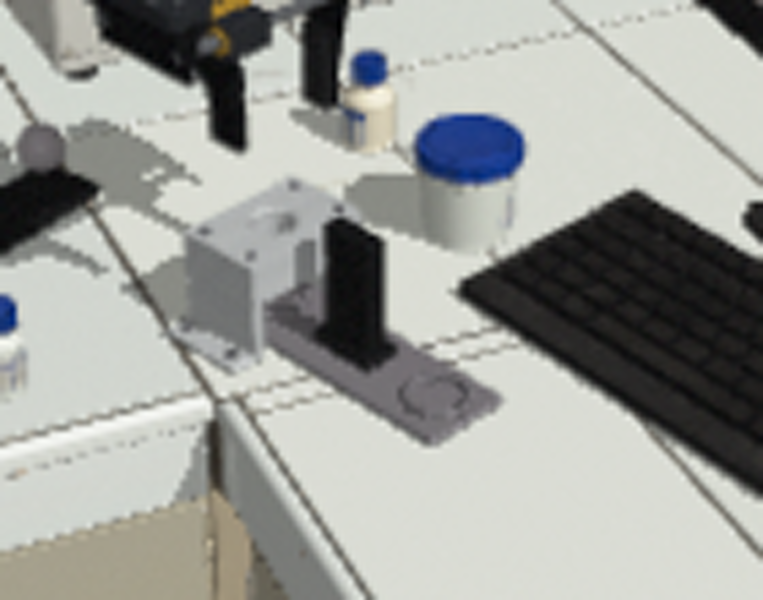

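No ball lies on the bench or the plate (the bore, at about (285,220), is clear) and there is a blob in the passage at about (303,300), so the ball appears to have dropped through. Next I go over the tray grip.

servo_tool(
  moves=[
    {"xyz":[-32,-3,4],"roll":0,"jaw":90},
    {"xyz":[-63,-3,4],"roll":0,"jaw":90},
    {"xyz":[-63,-3,4],"roll":0,"jaw":90},
    {"xyz":[-63,-3,4],"roll":0,"jaw":90},
  ],
)

```text
clock: 8.15
ee_pos: [0.5239, 0.0669, 0.1151]
ee_rot: [-3.14, -0.0, 1.652]
contact_force: [-1.0, 0.6, -0.6]
opening: 0.0563
gripper_force: 0.0
```

```bash
python3 - <<'E'
from h import *
go(.526,.067,.035,94.7)
E
```

```text
t 8.15 pos [0.5239 0.0669 0.1151] yaw 94.7 q7 -0.03 open 0.0563 F [-1.   0.6 -0.6] 0.0
-> xyz mm [-0.1  2.1 80.1] roll -0.0
```

servo_tool(
  moves=[
    {"xyz":[0,2,25],"roll":0,"jaw":90},
    {"xyz":[0,2,50],"roll":0,"jaw":90},
    {"xyz":[0,2,75],"roll":0,"jaw":90},
    {"xyz":[0,2,80],"roll":0,"jaw":90},
    {"xyz":[0,2,80],"roll":0,"jaw":90},
  ],
)

```text
clock: 8.78
ee_pos: [0.5265, 0.0672, 0.0361]
ee_rot: [-3.141, -0.0, 1.653]
contact_force: [-0.3, -0.3, 0.7]
opening: 0.0565
gripper_force: 0.0
```

```bash
python3 - <<'E'
from h import *
go(.526,.067,.035,94.7)
p,d=grab_frame("scene");cv2.imwrite("pics/s4.png",cv2.resize(p[150:260,250:390,::-1],(763,600),interpolation=cv2.INTER_CUBIC))
E
```

```text
t 8.78 pos [0.5265 0.0672 0.0361] yaw 94.7 q7 0.01 open 0.0565 F [-0.3 -0.3  0.7] 0.0
-> xyz mm [-0.2 -0.5  1.1] roll 0.0
```

View pics/s4.png

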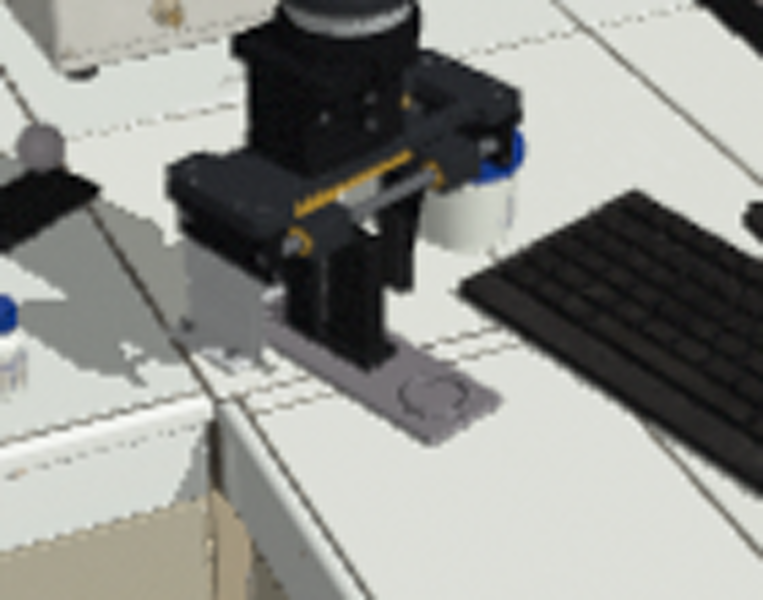

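The left finger stands near the grip and the right one farther off, so I shift 3.5 mm to -x and close.

servo_tool(
  moves=[
    {"xyz":[0,-3.5,0],"roll":0,"jaw":90},
    {"xyz":[0,-3.5,0],"roll":0,"jaw":90},
    {"xyz":[0,-3.5,0],"roll":0,"jaw":130},
    {"xyz":[0,-3.5,0],"roll":0,"jaw":150},
    {"xyz":[0,-3.5,0],"roll":0,"jaw":170},
    {"xyz":[0,-3.5,0],"roll":0,"jaw":190},
    {"xyz":[0,-3.5,0],"roll":0,"jaw":210},
    {"xyz":[0,-3.5,0],"roll":0,"jaw":255},
    {"xyz":[0,-3.5,0],"roll":0,"jaw":255},
    {"xyz":[0,-3.5,0],"roll":0,"jaw":255},
    {"xyz":[0,-3.5,0],"roll":0,"jaw":255},
  ],
  squeeze=40,
)

```text
clock: 10.2
ee_pos: [0.5236, 0.0663, 0.0363]
ee_rot: [3.14, -0.0, 1.652]
contact_force: [2.7, 1.0, 0.3]
opening: 0.0139
gripper_force: 40.0
```

```bash
python3 - <<'E'
from h import *
go(.535,-.04,.037,94.7)
E
```

```text
t 10.2 pos [0.5236 0.0663 0.0363] yaw 94.7 q7 0.01 open 0.0139 F [2.7 1.  0.3] 39.99160925857723
-> xyz mm [-106.8    2.7   -0.7] roll -0.0
```

servo_tool(
  moves=[
    {"xyz":[0,0,-1.5],"roll":0,"jaw":255},
    {"xyz":[-4,0,-2],"roll":0,"jaw":255},
    {"xyz":[-12,0,-2],"roll":0,"jaw":255},
    {"xyz":[-22,0,-2],"roll":0,"jaw":255},
    {"xyz":[-33,0,-2],"roll":0,"jaw":255},
    {"xyz":[-44,0,-2],"roll":0,"jaw":255},
    {"xyz":[-55,0,-2],"roll":0,"jaw":255},
    {"xyz":[-66,0,-2],"roll":0,"jaw":255},
    {"xyz":[-77,0,-2],"roll":0,"jaw":255},
    {"xyz":[-88,0,-2],"roll":0,"jaw":255},
    {"xyz":[-98,0,-2],"roll":0,"jaw":255},
    {"xyz":[-106,0,-2],"roll":0,"jaw":255},
    {"xyz":[-110,0,-2],"roll":0,"jaw":255},
    {"xyz":[-110,0,-2],"roll":0,"jaw":255},
  ],
)

```text
clock: 11.95
ee_pos: [0.532, -0.0436, 0.0381]
ee_rot: [3.142, -0.0, 1.652]
contact_force: [0.3, -0.2, -2.9]
opening: 0.0137
gripper_force: 40.0
```

```bash
python3 - <<'E'
from h import *
go(.535,-.04,.11,94.7)
p,d=grab_frame("scene");cv2.imwrite("pics/s5.png",cv2.resize(p[150:290,250:430,::-1],(771,600),interpolation=cv2.INTER_CUBIC))
for r in pinpoint("small_ball_center","scene")[:3]: print(np.round(r["point"],1),r["score"])
E
```

```text
t 11.95 pos [ 0.532  -0.0436  0.0381] yaw 94.6 q7 0.24 open 0.0137 F [ 0.3 -0.2 -2.9] 39.993561040610075
-> xyz mm [  3.4   3.3 -71.9] roll -0.1
[321.6 218.1] 0.46
```

View pics/s5.png

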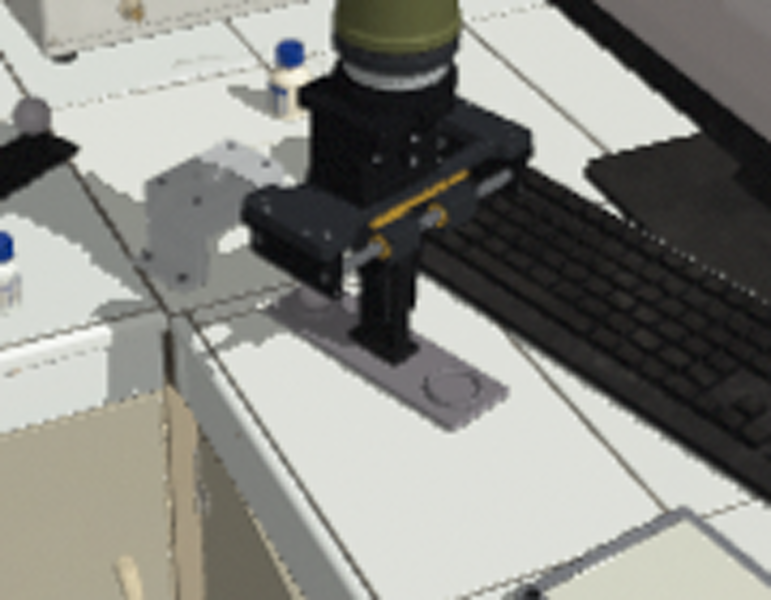

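The ball sits in the tray's pocket at crop (320,295); the tray hangs level and the wrist force matches its weight. Next I lift straight up.

servo_tool(
  moves=[
    {"xyz":[0,0,-4],"roll":0,"jaw":255},
    {"xyz":[0,0,-14],"roll":0,"jaw":255},
    {"xyz":[0,0,-28],"roll":0,"jaw":255},
    {"xyz":[0,0,-42],"roll":0,"jaw":255},
    {"xyz":[0,0,-56],"roll":0,"jaw":255},
    {"xyz":[0,0,-70],"roll":0,"jaw":255},
    {"xyz":[0,0,-84],"roll":0,"jaw":255},
    {"xyz":[0,0,-98],"roll":0,"jaw":255},
    {"xyz":[0,0,-112],"roll":0,"jaw":255},
    {"xyz":[0,0,-124],"roll":0,"jaw":255},
    {"xyz":[0,0,-130],"roll":0,"jaw":255},
    {"xyz":[0,0,-132],"roll":0,"jaw":255},
    {"xyz":[0,0,-132],"roll":0,"jaw":255},
    {"xyz":[0,0,-132],"roll":0,"jaw":255},
  ],
)

```text
clock: 13.8
ee_pos: [0.5317, -0.0434, 0.1695]
ee_rot: [-3.141, 0.0, 1.652]
contact_force: [0.2, 0.5, -1.7]
opening: 0.0141
gripper_force: 40.0
```

```bash
python3 - <<'E'
from h import *
go(.5235,-.366,.17,114.7)
img=cv2.imread("pics/t1.png");p,d=grab_frame("top")
c=camera_model("top");K=np.array(c["camera_matrix"]);R=np.array(c["R"]);t=np.array(c["t"])
v,u=np.mgrid[0:400,0:640];W=((np.stack([u,v,np.ones_like(u)],-1)@np.linalg.inv(K).T)*d[...,None]-t)@R
m=(d>0)&(W[...,2]>.1)&(W[...,2]<.4)
for y in np.arange(-.48,-.15,.03):
    s=m&(abs(W[...,1]-y)<.015)&(W[...,0]>.6);print(round(y,2),W[s][:,0].min().round(3) if s.any() else None)
for x in np.arange(.35,.65,.05):
    s=m&(abs(W[...,0]-x)<.025)&(W[...,1]<-.4);print("x",round(x,2),W[s][:,1].max().round(3) if s.any() else None)
for k in("tray_pocket","small_ball_center"):
    for n in("top","scene"):
        if n=="scene": grab_frame(n)
        for r in pinpoint(k,n)[:1]: print(k,n,r["score"],atz(n,r["point"],state()["ee_pos"][2]-.0363+(.018 if k[0]=="s" else .006))[:2])
E
```

```text
t 13.8 pos [ 0.5317 -0.0434  0.1695] yaw 94.7 q7 0.16 open 0.0141 F [ 0.2  0.5 -1.7] 39.99332771636546
-> xyz mm [-320.9  -34.4   -0.5] roll -20.0
-0.48 0.89
-0.45 0.899
-0.42 0.907
-0.39 None
-0.36 0.729
-0.33 0.683
-0.3 0.687
-0.27 0.696
-0.24 0.704
-0.21 0.713
-0.18 0.722
x 0.35 -0.486
x 0.4 -0.484
x 0.45 -0.495
x 0.5 -0.502
x 0.55 -0.502
x 0.6 -0.535
x 0.65 -0.549
tray_pocket top 0.75 [0.52144873 0.02198953]
tray_pocket scene 0.7 [0.51348819 0.01793097]
small_ball_center top 0.49 [0.52103994 0.02524038]
small_ball_center scene 0.62 [ 0.38904537 -0.04748198]
```

servo_tool(
  moves=[
    {"xyz":[-3,0,0],"roll":0,"jaw":255},
    {"xyz":[-9,-1,0],"roll":-0.5,"jaw":255},
    {"xyz":[-18,-2,0],"roll":-1,"jaw":255},
    {"xyz":[-30,-3,0],"roll":-2,"jaw":255},
    {"xyz":[-44,-5,0],"roll":-3,"jaw":255},
    {"xyz":[-60,-6.5,0],"roll":-4,"jaw":255},
    {"xyz":[-76,-8,0],"roll":-5,"jaw":255},
    {"xyz":[-92,-10,0],"roll":-6,"jaw":255},
    {"xyz":[-108,-11.5,0],"roll":-7,"jaw":255},
    {"xyz":[-124,-13,0],"roll":-8,"jaw":255},
    {"xyz":[-140,-15,0],"roll":-9,"jaw":255},
    {"xyz":[-156,-17,0],"roll":-10,"jaw":255},
    {"xyz":[-172,-18.5,0],"roll":-11,"jaw":255},
    {"xyz":[-188,-20,0],"roll":-12,"jaw":255},
    {"xyz":[-204,-22,0],"roll":-13,"jaw":255},
    {"xyz":[-220,-23.5,0],"roll":-14,"jaw":255},
    {"xyz":[-236,-25,0],"roll":-15,"jaw":255},
    {"xyz":[-250,-27,0],"roll":-16,"jaw":255},
    {"xyz":[-260,-28,0],"roll":-16.5,"jaw":255},
    {"xyz":[-266,-28.5,0],"roll":-17,"jaw":255},
  ],
)

```text
clock: 16.65
ee_pos: [0.5249, -0.3117, 0.17]
ee_rot: [-3.142, 0.0, 1.948]
contact_force: [-0.4, 0.6, -1.8]
opening: 0.0138
gripper_force: 40.0
```

```bash
python3 - <<'E'
from h import *
go(.5235,-.366,.17,114.7)
E
```

```text
t 16.65 pos [ 0.5249 -0.3117  0.17  ] yaw 111.6 q7 1.02 open 0.0138 F [-0.4  0.6 -1.8] 39.99362552538514
-> xyz mm [-49.9 -21.4   0. ] roll -3.1
```

servo_tool(
  moves=[
    {"xyz":[-3,-1,0],"roll":0,"jaw":255},
    {"xyz":[-9,-4,0],"roll":-0.5,"jaw":255},
    {"xyz":[-18,-8,0],"roll":-1,"jaw":255},
    {"xyz":[-28,-12,0],"roll":-2,"jaw":255},
    {"xyz":[-37,-16,0],"roll":-2.5,"jaw":255},
    {"xyz":[-44,-19,0],"roll":-3,"jaw":255},
    {"xyz":[-48,-20.5,0],"roll":-3,"jaw":255},
    {"xyz":[-50,-21,0],"roll":-3,"jaw":255},
    {"xyz":[-50,-21,0],"roll":-3,"jaw":255},
    {"xyz":[-50,-21,0],"roll":-3,"jaw":255},
    {"xyz":[-50,-21,0],"roll":-3,"jaw":255},
    {"xyz":[-50,-21,0],"roll":-3,"jaw":255},
  ],
)

```text
clock: 18.15
ee_pos: [0.5242, -0.3649, 0.1701]
ee_rot: [3.141, -0.0, 2.001]
contact_force: [0.7, -0.2, -2.3]
opening: 0.014
gripper_force: 40.0
```

```bash
python3 - <<'E'
from h import *
go(.5235,-.366,.17,114.7)
p,d=grab_frame("scene");cv2.imwrite("pics/s6.png",cv2.resize(p[190:340,320:520,::-1],(800,600),interpolation=cv2.INTER_CUBIC))
z=state()["ee_pos"][2]-.0363
for k,h in(("tray_pocket",.006),("small_ball_center",.018)):
    for r in pinpoint(k,"scene")[:1]: print(k,r["point"],r["score"],atz("scene",r["point"],z+h)[:2])
grab_frame("top")
for k,h in(("tray_pocket",z+.006),("small_ball_center",z+.018),("big_ball_center",.037)):
    for r in pinpoint(k,"top")[:1]: print(k,r["point"],r["score"],atz("top",r["point"],h)[:2])
E
```

```text
t 18.15 pos [ 0.5242 -0.3649  0.1701] yaw 114.7 q7 1.17 open 0.014 F [ 0.7 -0.2 -2.3] 39.99346070922911
-> xyz mm [-0.7 -1.1  0.1] roll -0.0
tray_pocket [407.4, 244.5] 0.91 [ 0.49891731 -0.30226909]
small_ball_center [407.9, 240.9] 0.6 [ 0.4970564 -0.303523 ]
tray_pocket [471.6, 192.7] 0.63 [ 0.49399609 -0.31178323]
small_ball_center [471.7, 190.4] 0.48 [ 0.4972621  -0.30804185]
big_ball_center [208.5, 211.1] 0.56 [0.48412544 0.31724258]
```

View pics/s6.png

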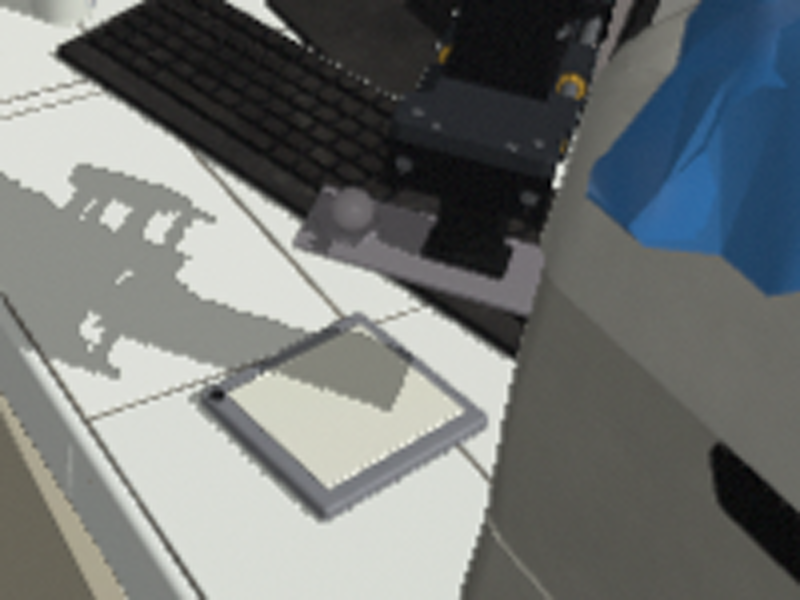

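The ball lies in the pocket at crop (350,208) and the tray is level. The pocket is about 10 to 15 mm from the plate's middle, about 12 cm above it, and the big ball is still on its seat.

```bash
python3 -c "
from bench import *
print(sign_off())"
```

```text
the job is handed in; nothing more can be done
None
```

I handed the job in at about 18 s of the 58 s allowed, and the hand-in call gave no verdict. The small ball went through the gauge into the tray's pocket. The tray is held level and still, with that pocket about 12 cm above the light plate and 10–15 mm from its middle. The big ball never left its seat, and I did not touch the cup, bottle or vial.

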